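# Park the sanding block in its spring holder

## Robot

A 6-joint arm with a two-finger parallel gripper is mounted at the origin on a cart in front of the work surface, level with it; the furniture and walls round the work are solid. World frame = base frame: x ahead of the robot, y to its left, z up, the work surface at z = 0. Lengths are in m, angles in rad, forces in N, time in s.
With the tool pointing down it reaches from about 0.425 to 0.95 m from the base axis. Payload 3.5 kg.
Tool frame: the origin (TCP) lies at the very end of the fingers, on their centre line; the grasp point (between the pads) lies 19 mm behind it; z points along the fingers, y is the line along which they close (so a half turn about z gives the same grasp; the last joint's range is limited). The gripper opens to 85 mm and grips with 20 to 120 N. Pads are 22 mm wide; open, the fingers measure 114 mm over their backs; the gripper's body (76 mm by 85 mm) begins 54 mm behind the grasp point. The pads swing forward as they close: fully open they stand 13 mm farther back than shut.
Start: joints at [0.989, 0.286, 1.577, -0, 1.279, -0.15], TCP at [0.282, 0.613, 0.231] pointing down, gripper open.
Joint ranges: [-2.77, 2.77], [-0.9, 2.22], [0.21, 2.48], [-1.53, 4.67], [0.24, 2.81], [-2.84, 2.84]. Speed limits (rad/s): [2.79, 2.79, 3.14, 3.14, 3.14, 3.14].

## Interface

Orientations are given as a rotation vector (axis times angle).
In Python, from workcell import r gives the robot as it stands. The module is installed in compiled form; this text tells all that it offers.
- The arm moves only by the tool send_rows, never from a script. Its argument "increments" is a list of rows, each an object of numbers: "dx", "dy", "dz": the shift along the tool's x, y, z as a fraction of full scale; "ax", "ay", "az": the turn, a rotation vector about the tool's x, y, z as a fraction of full scale; "grip": the gripper command: -1 is shut, 1 is fully open, values between are in proportion. A call has 1 to 12 rows; each row shifts and turns the commanded pose from where the row before left it, along the tool's axes as they then stand; what a row does not reach is not made up. Full scale, the value 1, is 0.05 m for a shift and 0.15 rad for a turn. A row lasts 1/10 s, in which the tool goes at most 50 mm and 8.59 degrees, less where a joint would pass 70% of its speed; a pose out of reach is approached as far as the arm can. A call with a number of a shift or a turn outside -1 to 1 is refused whole. A call with a gripper value outside its range is refused whole. The fingers move at their own pace and stop on an object; "squeeze" is the grip in N (left out, the last holds). Time passes only in rows, so rows that do not move let the fingers close. It gives the time, the measured TCP pose, the force, the opening and the grip force at its end, in the units of the state.
- r.sense(): the state, without advancing time (a new reading comes with each control period).
- r.read_camera(name): name is "side" or "top"; returns (picture, depth): 400x640x3 uint8, blue, green, red; 400x640 float32, m along the optical axis (not along the pixel's ray), 0 where there is no reading.
- r.camera_info(name): a dict with "fovy" (degrees; the focal length in pixels is half the picture's height over the tangent of half this angle, whatever the lens; pixels are square), "cx", "cy" (the principal point, pixels), "R" (3x3) and "t" (3): a world point X has camera coordinates R X + t. Camera axes: x right, y down, z forward; pixel columns grow to the right and rows downward; lengths in m; the calibration is good to about 2 mm. A picture is of the moment at which its call begins. camera_info takes no time and is no camera call.
- r.finish_job(): hands the job in; it is judged then, once.
The state is a dict: "t": time; "q": joint angles; "joint_velocities": joint speeds; "tau": joint torques, N m; "tool_pos": TCP position; "tcp_rot": TCP orientation; "contact_force": force on the tool from outside, world axes, zero at the start; "torque": the same for the moment, N m; "grip_width": opening from 0.0 (shut) to 1.0 (fully open); "finger_force": force on a finger pad.
Only numpy, scipy, OpenCV 4.12 (cv2) and the standard library are available. Lean on these libraries where they do the work, as an engineer would, in place of code of your own. Each camera call takes 0.05 s, during which the arm holds its last target. There are 200 camera calls.

## Task

Put the sanding block away in its spring holder: with the block in the gripper, press the red sprung jaw back with the end of the block, lower the block flat onto the wooden bed between the fixed stop and the jaw, and let go so that the jaw springs back and keeps it there with its lip over the block's end. The block goes in lengthwise, the way up it lies, roughly in the middle of the jaw's width.

Things in the scene. Friction and masses are not known exactly. Their poses are not given: they have to be found in the camera images.
- sanding_block: Sanding block: light wood-brown above, reddish-brown abrasive wrapping below, 52 (x) x 91 (y, long) x 29 (z) mm, about 0.08 kg, lying loose on the bench. Origin: centre of its underside; z up. Both ends are alike. Grasp it across the 52 mm from above.
- spring_holder: Fixed plywood bed 90 (x) x 212 (y) mm, top at z=14 mm, no side walls. Origin: under the seat's middle, at bench level; z up; y runs from the aluminium stop (face at y=-45.5, top at z=34 mm) to the red sprung jaw and, behind it, a blue spring block (y=90 to 130, top z=40). Bed: y=-74 to 138. A seated block has its origin near (0, 0, 14) mm, y along the holder's y.
- spring_jaw (a joint): Slide of the red jaw (m): 0 = shut, grows as it is pressed back along the holder's +y, at most 0.038. Past 0.021 the block fits down between stop and lip; about 0.014 when the block is clamped under the lip. A spring always pushes it shut: 4 N at 0, plus 0.12 N per mm (7 N at 0.026).
- jaw_lip (a point): Lower front edge of the red jaw's lip, mid-width; moves with the jaw. Shut: holder frame (0, 24.5, 47) mm. Lip's upright front: z=47 to 65 mm, then a flare leaning back up to z=74. Below the lip the jaw's wall lies 7 mm farther back (y=31.5 shut). Jaw 64 mm wide. Seated block's top (z=43) is 4 mm below the lip.
Not all that is in view belongs to the job. What is meant by the sanding_block is not pink or purple, and is the larger of those in its own colour.

How it is judged:
By the outcome, as a careful person would: the job done as asked, in the order asked, and still so for the second after the job is handed in, with the robot touching nothing.
It also fails if it takes over 40 s, if anything falls off the work surface, if the arm or the gripper's body presses on something with over 40 N, if the wrist force passes 120 N, or if a joint passes its speed limit or range.

## Working session

There is one attempt and no reset: what is moved stays moved. The work goes in short steps, Python scripts to look and compute and a tool call to move; the robot and the scene stay as the last step left them, time stands still between calls to the robot, and variables do not carry over. Pictures are saved under pics/ and viewed, at most 10 in all, crops included, and the job is handed in when it is done.

Besides the shell and the picture viewer there is one more tool, called after "Call:" as name(argument=value, ...) on one line, values as JSON. send_rows: Moves the arm, as the interface text tells. Shift numbers are shares of 0.05 m and turn numbers shares of 0.15 rad, none past 1 either way. Its arguments: {"type":"object","properties":{"increments":{"type":"array"},"squeeze":{"type":"number"}},"required":["increments"]}

```bash
mkdir -p pics
cat > h.py <<'E'
import numpy as np, cv2
from workcell import r
def snap(n,tag):
    im,d=r.read_camera(n); cv2.imwrite(f'pics/{tag}.png',im); np.save(f'{tag}.npy',d); return im,d
def pts(n,d):
    c=r.camera_info(n); f=200/np.tan(np.radians(c['fovy'])/2)
    v,u=np.mgrid[0:400,0:640]
    P=np.stack([(u-c['cx'])/f*d,(v-c['cy'])/f*d,d],-1)
    return (P-np.array(c['t']))@np.array(c['R'])
E
python3 - <<'E'
from h import *
for n in('top','side'):
    snap(n,n+'0'); c=r.camera_info(n); print(n,c['fovy'],c['cx'],c['cy'],-np.array(c['R']).T@c['t'])
s=r.sense(); print(s)
E
```

```text
top 48.32369466373817 328.2885693178608 209.14498087757127 [0.3388373  0.0726929  1.00968837]
side 52.51876079378952 315.57593735568594 203.480898768976 [ 0.45634524 -0.66873393  0.4964278 ]
{'t': 0.1, 'q': array([ 9.88983817e-01,  2.87155855e-01,  1.57802983e+00, -2.69326343e-05,
        1.27863426e+00, -1.50005458e-01]), 'joint_velocities': array([-0.00082918, -0.00312712, -0.00305985,  0.00129145, -0.00281201,
        0.00047126]), 'tau': array([ 1.56088150e-03, -4.07299662e+01, -2.93699992e+01, -7.83969267e-05,
        3.42014326e-03,  4.36320590e-06]), 'tool_pos': array([0.28214335, 0.61254109, 0.23003341]), 'tcp_rot': array([-0.67284572, -3.06790106,  0.00328069]), 'contact_force': array([-0.04144719, -0.68446935,  0.17805666]), 'torque': array([-0.03845624,  0.01233726,  0.02115031]), 'finger_force': 0.0, 'grip_width': 1.0041324888839958}
```

View pics/top0.png

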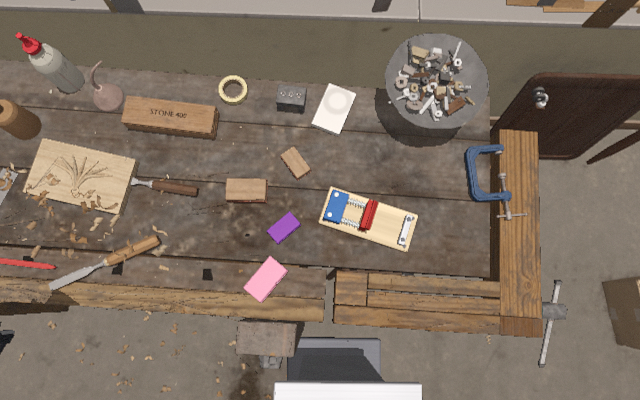

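View pics/side0.png

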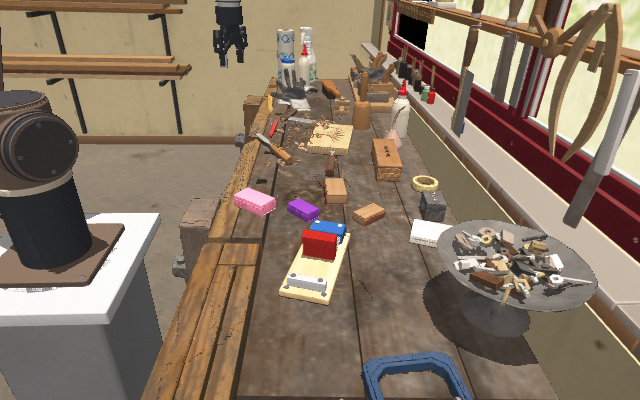

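The top view shows the holder around (370,217), with its blue end at (336,205), jaw at (368,214) and stop at (406,230). There are two brown blocks, at (246,190) and (296,162). The side view shows the same layout, with nothing blocking the way.

Run:
```python
from h import *
im=cv2.imread('pics/top0.png'); d=np.load('top0.npy'); P=pts('top',d)
# blocks: points above bench within windows
for n,(u0,u1,v0,v1) in dict(A=(220,272,172,208),B=(278,316,144,182)).items():
    Q=P[v0:v1,u0:u1].reshape(-1,3); print(n,'bench z',np.percentile(Q[:,2],[5,50,95]).round(4))
    T=Q[Q[:,2]>np.percentile(Q[:,2],5)+.02] if n=='A' else Q[Q[:,2]>np.percentile(Q[:,2],5)+.012]
    print(len(T),cv2.minAreaRect((T[:,:2]*1000).astype(np.float32)),np.median(T[:,2]))
hsv=cv2.cvtColor(im,cv2.COLOR_BGR2HSV)
W=np.zeros((400,640),bool); W[180:255,312:424]=1
h,s,v=cv2.split(hsv)
red=W&((h<8)|(h>172))&(s>170); blue=W&(h>95)&(h<125)&(s>120)&(P[...,2]>.03)
bed=W&(abs(P[...,2]-.014)<.006)&(h>12)&(h<32)&(v>150)
allh=W&(P[...,2]>.009)
for n,m in dict(red=red,blue=blue,bed=bed,allh=allh).items():
    Q=P[m]; print(n,m.sum(),Q.mean(0).round(4),np.percentile(Q[:,2],[5,50,95]).round(4),cv2.minAreaRect((Q[:,:2]*1000).astype(np.float32)))
c=cv2.resize(im[140:255,215:425],None,fx=3.8,fy=3.8,interpolation=cv2.INTER_CUBIC); cv2.imwrite('pics/crop0.png',c)
```

```text
A bench z [-0.0046  0.0125  0.0286]
920 ((485.4581604003906, 153.93199157714844), (321.20989990234375, 95.98976135253906), 45.627933502197266) 0.026191892181004206
B bench z [-0.0049 -0.0007  0.0215]
524 ((506.953857421875, 90.95317840576172), (333.06390380859375, 58.778446197509766), 16.207366943359375) 0.01936332524092004
red 294 [ 0.5025 -0.0356  0.0679] [0.0432 0.0659 0.0744] ((431.7193603515625, 3.2950897216796875), (30.33409881591797, 229.89657592773438), 60.750953674316406)
blue 465 [0.5248 0.0325 0.0425] [0.0351 0.0384 0.0415] ((452.03558349609375, 56.51654815673828), (37.9286994934082, 225.52938842773438), 72.32087707519531)
bed 2116 [ 0.4957 -0.057   0.0126] [0.0096 0.0125 0.0157] ((503.9177551269531, -42.791053771972656), (211.21578979492188, 89.63871765136719), 72.43444061279297)
allh 3573 [ 0.4995 -0.0406  0.0325] [0.0101 0.0142 0.0661] ((433.77313232421875, -21.486984252929688), (211.44277954101562, 236.96005249023438), 72.85540008544922)
```

View pics/crop0.png

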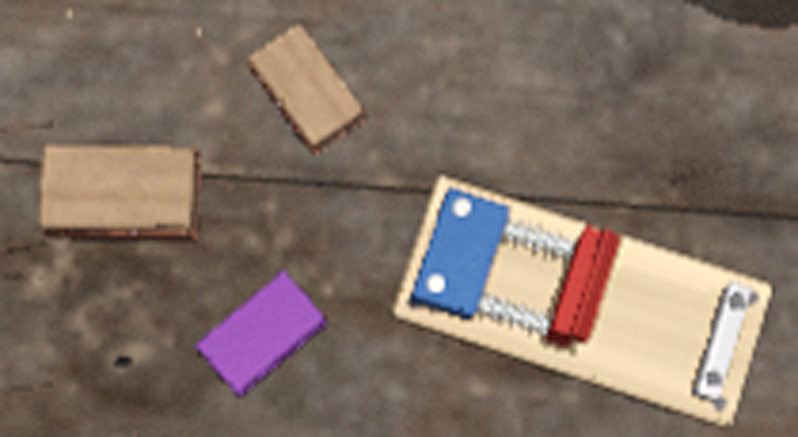

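The crop shows that the larger brown block is the one on the left. Its top-face corners are at crop (42,147), (196,149), (194,234) and (42,230). The holder is clear, with the jaw shut.

```bash
cat >> h.py <<'E'
from scipy.spatial.transform import Rotation as Ro
def cast(n,uv,z):
    c=r.camera_info(n); f=200/np.tan(np.radians(c['fovy'])/2); R=np.array(c['R']); C=-R.T@np.array(c['t'])
    uv=np.atleast_2d(uv); D=np.c_[(uv[:,0]-c['cx'])/f,(uv[:,1]-c['cy'])/f,np.ones(len(uv))]@R
    return C+D*((z-C[2])/D[:,2])[:,None]
def plan(p,yaw):   # p world target, yaw (deg) of tool y; prints turn then shift in tool axes (after the turn), in full-scale units
    s=r.sense(); R0=Ro.from_rotvec(s['tcp_rot']); a=np.radians(yaw); y=[np.cos(a),np.sin(a),0]; z=[0,0,-1]
    R1=Ro.from_matrix(np.c_[np.cross(y,z),y,z]); 
    print('turn',((R0.inv()*R1).as_rotvec()/.15).round(2),'shift',(R1.inv().apply(np.array(p)-s['tool_pos'])/.05).round(2),'tcp',s['tool_pos'].round(4))
E
python3 - <<'E'
from h import *
k=lambda a:np.array(a)/3.8+[214.6,139.6]
b=cast('top',k([(42,147),(196,149),(194,234),(42,230)]),.029)[:,:2]*1000; print(b.round(1),b.mean(0))
l=(b[0]+b[3]-b[1]-b[2])/2; w=(b[0]+b[1]-b[2]-b[3])/2; print(l,w,np.hypot(*l),np.hypot(*w),np.degrees(np.arctan2(l[1],l[0])))
# bed check
q=cast('top',k([(441,177),(396,316),(729,425),(771,285)]),.014)[:,:2]*1000; print(q.round(1),q.mean(0)); e=(q[0]+q[1]-q[2]-q[3])/2; print(np.hypot(*e),np.degrees(np.arctan2(e[1],e[0])))
c=b.mean(0)/1000; plan([*c,.12],np.degrees(np.arctan2(l[1],l[0]))-90)
E
```

```text
[[587.  281.1]
 [587.7 190.1]
 [536.2 189.2]
 [536.8 278.2]] [561.91720674 234.62915067]
[-0.09981291 90.02418064] [50.84969899  1.8716838 ] 90.0242359736895 50.88413395102392 90.0635257796355
[[ 577.4   43.8]
 [ 492.    69.3]
 [ 430.7 -128.4]
 [ 515.1 -155.2]] [503.77807826 -42.6181343 ]
207.76544968203993 72.69745369135242
turn [-0.01  0.01  7.59] shift [-7.56  5.59  2.2 ] tcp [0.2821 0.6125 0.23  ]
```

Call:
send_rows(increments=[{"az":0.95,"grip":1},{"az":0.95},{"az":0.95},{"az":0.95},{"az":0.95},{"az":0.95},{"az":0.95},{"az":0.95},{"dx":-0.6,"dy":0.45},{"dx":-0.6,"dy":0.45},{"dx":-0.6,"dy":0.45},{"dx":-0.6,"dy":0.45}], squeeze=70)

```text
$.increments[0]: bad value
```

Call:
send_rows(increments=[{"dx":-0.6,"dy":0.45},{"dx":-0.6,"dy":0.45},{"dx":-0.6,"dy":0.45},{"dx":-0.6,"dy":0.45},{"dx":-0.6,"dy":0.45,"dz":0.5},{"dx":-0.6,"dy":0.45,"dz":0.5},{"dx":-0.6,"dy":0.45,"dz":0.5},{"dx":-0.6,"dy":0.45,"dz":0.3},{"dx":-0.3,"dy":0.15,"dz":0.3},{}])

```text
$.increments[0]: bad value
```

Run:
```python
from h import *
im,d=snap('side','s1'); plan([.562,.2345,.12],0.6); plan([.562,.2345,.004],0.6)
cv2.imwrite('pics/s1c.png',cv2.resize(im[60:260,200:460],None,fx=3,fy=3))
```

```text
turn [-0.01  0.01  7.52] shift [-7.62  5.52  2.21] tcp [0.2822 0.6126 0.2303]
turn [-0.01  0.01  7.52] shift [-7.62  5.52  4.53] tcp [0.2822 0.6126 0.2303]
```

View pics/s1c.png

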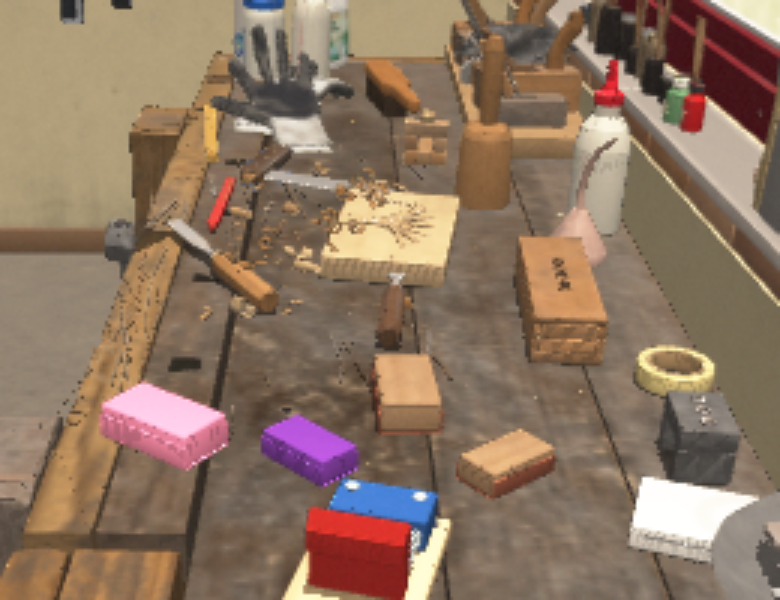

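The arm has not moved because the rows were refused, probably because every key is required. The block is at crop (407,390), with free space around it.

Call:
send_rows(increments=[{"dx":0,"dy":0,"dz":0,"ax":0,"ay":0,"az":0.94,"grip":1},{"dx":0,"dy":0,"dz":0,"ax":0,"ay":0,"az":0.94,"grip":1},{"dx":0,"dy":0,"dz":0,"ax":0,"ay":0,"az":0.94,"grip":1},{"dx":0,"dy":0,"dz":0,"ax":0,"ay":0,"az":0.94,"grip":1},{"dx":0,"dy":0,"dz":0,"ax":0,"ay":0,"az":0.94,"grip":1},{"dx":0,"dy":0,"dz":0,"ax":0,"ay":0,"az":0.94,"grip":1},{"dx":0,"dy":0,"dz":0,"ax":0,"ay":0,"az":0.94,"grip":1},{"dx":0,"dy":0,"dz":0,"ax":0,"ay":0,"az":0.94,"grip":1},{"dx":-0.6,"dy":0.45,"dz":0,"ax":0,"ay":0,"az":0,"grip":1},{"dx":-0.6,"dy":0.45,"dz":0,"ax":0,"ay":0,"az":0,"grip":1},{"dx":-0.6,"dy":0.45,"dz":0,"ax":0,"ay":0,"az":0,"grip":1},{"dx":-0.6,"dy":0.45,"dz":0,"ax":0,"ay":0,"az":0,"grip":1}], squeeze=70)

```text
t: 1.35
tool_pos: [0.3742, 0.4928, 0.2309]
tcp_rot: [2.209, 2.234, -0.001]
contact_force: [0.4, -0.3, -0.5]
grip_width: 1.0
finger_force: 0.0
```

Call:
send_rows(increments=[{"dx":-0.6,"dy":0.45,"dz":0,"ax":0,"ay":0,"az":0,"grip":1},{"dx":-0.6,"dy":0.45,"dz":0,"ax":0,"ay":0,"az":0,"grip":1},{"dx":-0.6,"dy":0.45,"dz":0,"ax":0,"ay":0,"az":0,"grip":1},{"dx":-0.6,"dy":0.45,"dz":0,"ax":0,"ay":0,"az":0,"grip":1},{"dx":-0.6,"dy":0.45,"dz":0.5,"ax":0,"ay":0,"az":0,"grip":1},{"dx":-0.6,"dy":0.45,"dz":0.5,"ax":0,"ay":0,"az":0,"grip":1},{"dx":-0.6,"dy":0.45,"dz":0.5,"ax":0,"ay":0,"az":0,"grip":1},{"dx":-0.6,"dy":0.45,"dz":0.5,"ax":0,"ay":0,"az":0,"grip":1},{"dx":-0.4,"dy":0.1,"dz":0.2,"ax":0,"ay":0,"az":0,"grip":1},{"dx":0,"dy":0,"dz":0,"ax":0,"ay":0,"az":0,"grip":1}])

```text
t: 2.35
tool_pos: [0.5609, 0.2332, 0.1183]
tcp_rot: [-2.212, -2.228, 0.008]
contact_force: [0.0, 1.3, -0.1]
grip_width: 0.999
finger_force: 0.0
```

Run:
```python
from h import *
im,d=snap('side','s2'); plan([.562,.2345,.12],0.6); plan([.562,.2345,.004],0.6)
cv2.imwrite('pics/s2c.png',cv2.resize(im[100:250,220:480],None,fx=3,fy=3))
```

```text
turn [-0.02  0.   -0.01] shift [-0.01  0.02 -0.  ] tcp [0.5611 0.2349 0.1198]
turn [-0.02  0.   -0.01] shift [-0.01  0.02  2.32] tcp [0.5611 0.2349 0.1198]
```

View pics/s2c.png

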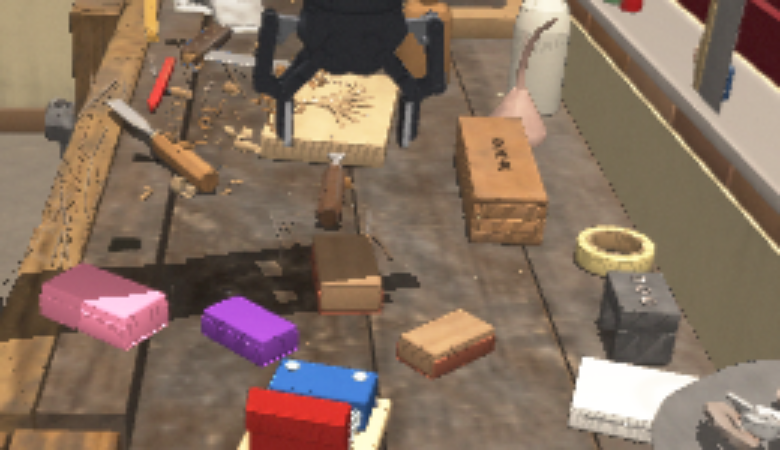

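The open fingers at crop x 285 and 408 straddle the block at (347,270). I'll go down and grip it.

Call:
send_rows(increments=[{"dx":0,"dy":0.02,"dz":0.4,"ax":0,"ay":0,"az":0,"grip":1},{"dx":0,"dy":0,"dz":0.5,"ax":0,"ay":0,"az":0,"grip":1},{"dx":0,"dy":0,"dz":0.5,"ax":0,"ay":0,"az":0,"grip":1},{"dx":0,"dy":0,"dz":0.4,"ax":0,"ay":0,"az":0,"grip":1},{"dx":0,"dy":0,"dz":0.3,"ax":0,"ay":0,"az":0,"grip":1},{"dx":0,"dy":0,"dz":0.2,"ax":0,"ay":0,"az":0,"grip":1},{"dx":0,"dy":0,"dz":0,"ax":0,"ay":0,"az":0,"grip":1},{"dx":0,"dy":0,"dz":0,"ax":0,"ay":0,"az":0,"grip":-1},{"dx":0,"dy":0,"dz":0,"ax":0,"ay":0,"az":0,"grip":-1},{"dx":0,"dy":0,"dz":0,"ax":0,"ay":0,"az":0,"grip":-1},{"dx":0,"dy":0,"dz":0,"ax":0,"ay":0,"az":0,"grip":-1},{"dx":0,"dy":0,"dz":0,"ax":0,"ay":0,"az":0,"grip":-1}], squeeze=70)

```text
t: 3.6
tool_pos: [0.5643, 0.2365, 0.0083]
tcp_rot: [2.208, 2.232, 0.005]
contact_force: [0.7, -0.3, 5.9]
grip_width: 0.565
finger_force: 75.5
```

Call:
send_rows(increments=[{"dx":0,"dy":0,"dz":0,"ax":0,"ay":0,"az":0,"grip":-1},{"dx":0,"dy":0,"dz":0,"ax":0,"ay":0,"az":0,"grip":-1},{"dx":0,"dy":0,"dz":0,"ax":0,"ay":0,"az":0,"grip":-1}])

```text
t: 3.9
tool_pos: [0.5643, 0.2364, 0.0083]
tcp_rot: [2.208, 2.232, 0.005]
contact_force: [0.1, 0.0, 6.2]
grip_width: 0.57
finger_force: 75.5
```

The bench pushes back with 6 N and the TCP stopped 4 mm above its target. I'll lift and check how the block sits in the fingers.

Call:
send_rows(increments=[{"dx":0,"dy":0,"dz":-0.3,"ax":0,"ay":0,"az":0,"grip":-1},{"dx":0,"dy":0,"dz":-0.5,"ax":0,"ay":0,"az":0,"grip":-1},{"dx":0,"dy":0,"dz":-0.6,"ax":0,"ay":0,"az":0,"grip":-1},{"dx":0,"dy":0,"dz":-0.6,"ax":0,"ay":0,"az":0,"grip":-1},{"dx":0,"dy":0,"dz":-0.5,"ax":0,"ay":0,"az":0,"grip":-1},{"dx":0,"dy":0,"dz":0,"ax":0,"ay":0,"az":0,"grip":-1}])

```text
t: 4.5
tool_pos: [0.5651, 0.2367, 0.1364]
tcp_rot: [2.206, 2.23, 0.011]
contact_force: [0.8, -0.1, 0.2]
grip_width: 0.565
finger_force: 74.9
```

Run:
```python
from h import *
im,d=snap('side','s3'); plan([.562,.2345,.12],0.6)
cv2.imwrite('pics/s3c.png',cv2.resize(im[110:200,280:400],None,fx=6,fy=6,interpolation=cv2.INTER_CUBIC))
```

```text
turn [ 0.03 -0.01  0.  ] shift [-0.04 -0.03  0.27] tcp [0.5636 0.2364 0.1337]
```

View pics/s3c.png

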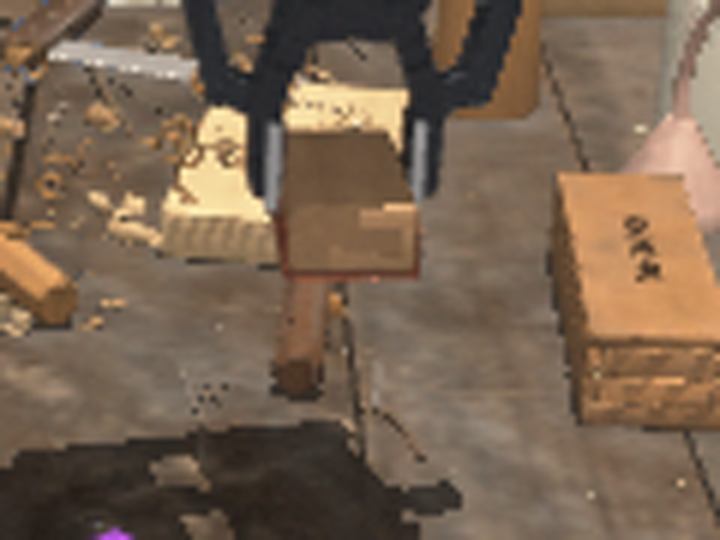

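The block is held squarely. Its near lower edge is at crop (350,272), its near top edge at y≈208, and the finger ends are at y≈200. I'll work out the heights.

Run:
```python
from h import *
def casty(uv,y):
    c=r.camera_info('side'); f=200/np.tan(np.radians(c['fovy'])/2); R=np.array(c['R']); C=-R.T@np.array(c['t'])
    D=np.array([(uv[0]-c['cx'])/f,(uv[1]-c['cy'])/f,1])@R; return (C+D*((y-C[1])/D[1])).round(4)
k=lambda a:(279.6+a[0]/6,109.6+a[1]/6)
for n,a,y in[('bot L',(283,275),.191),('bot R',(418,275),.191),('top L',(283,208),.191),('fingerR',(427,198),.2254),('padL',(272,208),.2254)]: print(n,casty(k(a),y))
print(r.sense()['tool_pos'].round(4),r.sense()['contact_force'].round(2))
H=np.array([.4942,-.0733]); Y=np.array([.300,.954])
for y,z in((-.010,.15),):
  p=H+Y*y; plan([*p,z],-17.5)
```

```text
bot L [0.5392 0.191  0.1286]
bot R [0.5913 0.191  0.1288]
top L [0.5381 0.191  0.156 ]
fingerR [0.598  0.2254 0.1468]
padL [0.5371 0.2254 0.1423]
[0.5636 0.2364 0.1337] [-0.18  0.2  -1.43]
turn [ 0.03 -0.01  2.11] shift [-6.52  0.54 -0.33] tcp [0.5636 0.2364 0.1337]
```

The block's underside is about 5–8 mm below the TCP, so the grasp is good. Next I'll turn and move to above the stop side of the seat.

Call:
send_rows(increments=[{"dx":0,"dy":0,"dz":0,"ax":0.03,"ay":-0.01,"az":0.7,"grip":-1},{"dx":0,"dy":0,"dz":0,"ax":0,"ay":0,"az":0.7,"grip":-1},{"dx":0,"dy":0,"dz":0,"ax":0,"ay":0,"az":0.7,"grip":-1},{"dx":-0.7,"dy":0.06,"dz":0,"ax":0,"ay":0,"az":0,"grip":-1},{"dx":-0.9,"dy":0.06,"dz":0,"ax":0,"ay":0,"az":0,"grip":-1},{"dx":-0.9,"dy":0.06,"dz":0,"ax":0,"ay":0,"az":0,"grip":-1},{"dx":-0.9,"dy":0.06,"dz":0,"ax":0,"ay":0,"az":0,"grip":-1},{"dx":-0.9,"dy":0.06,"dz":0,"ax":0,"ay":0,"az":0,"grip":-1},{"dx":-0.9,"dy":0.06,"dz":0,"ax":0,"ay":0,"az":0,"grip":-1},{"dx":-0.9,"dy":0.06,"dz":0,"ax":0,"ay":0,"az":0,"grip":-1},{"dx":-0.8,"dy":0.06,"dz":0,"ax":0,"ay":0,"az":0,"grip":-1},{"dx":0,"dy":0,"dz":0,"ax":0,"ay":0,"az":0,"grip":-1}])

```text
t: 5.75
tool_pos: [0.4801, -0.1036, 0.1302]
tcp_rot: [-2.534, -1.85, 0.011]
contact_force: [1.2, -0.1, -1.0]
grip_width: 0.569
finger_force: 74.9
```

```bash
cat >> h.py <<'E'
H=np.array([.4942,-.0733]); Y=np.array([.300,.954]); X=np.array([.954,-.300])
def hold():
    s=r.sense(); e=s['tool_pos'][:2]-H; print('tcp in holder mm',(e@X*1e3).round(1),(e@Y*1e3).round(1),(s['tool_pos'][2]*1e3).round(1),'F holder',(s['contact_force'][:2]@X).round(1),(s['contact_force'][:2]@Y).round(1),s['contact_force'][2].round(1),'t',s['t'])
E
python3 - <<'E'
from h import *
hold(); plan([*(H-Y*.033),.059],-17.5)
im,d=snap('top','t4'); P=pts('top',d)
cv2.imwrite('pics/t4c.png',cv2.resize(im[165:275,310:450],None,fx=5,fy=5,interpolation=cv2.INTER_CUBIC))
E
```

```text
tcp in holder mm -4.4 -33.1 130.2 F holder 1.2 0.3 -1.0 t 5.75
turn [-0.05  0.02 -0.03] shift [0.   0.09 1.42] tcp [ 0.4801 -0.1036  0.1302]
```

View pics/t4c.png

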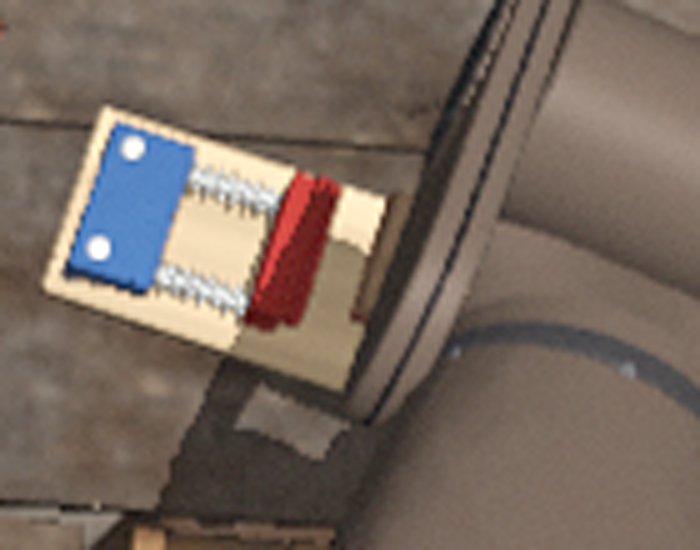

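The block's end edge runs from crop (388,197) to (354,319), parallel to the jaw and about centred on it. I'll lower it in front of the lip.

Call:
send_rows(increments=[{"dx":0,"dy":0.04,"dz":0.3,"ax":-0.05,"ay":0.02,"az":-0.03,"grip":-1},{"dx":0,"dy":0.05,"dz":0.4,"ax":0,"ay":0,"az":0,"grip":-1},{"dx":0,"dy":0,"dz":0.4,"ax":0,"ay":0,"az":0,"grip":-1},{"dx":0,"dy":0,"dz":0.3,"ax":0,"ay":0,"az":0,"grip":-1},{"dx":0,"dy":0,"dz":0,"ax":0,"ay":0,"az":0,"grip":-1}])

```text
t: 6.3
tool_pos: [0.4838, -0.0992, 0.0584]
tcp_rot: [-2.523, -1.864, 0.003]
contact_force: [0.0, -0.5, -1.2]
grip_width: 0.565
finger_force: 74.9
```

Run:
```python
from h import *
k=lambda a:np.array(a)/5+[309.6,164.6]
def hf(uv,z): e=cast('top',k(uv),z)[:,:2]-H; return (np.c_[e@X,e@Y]*1e3).round(1)
print('block end then (TCP y -33.1,x -4.4)',hf([(388,197),(354,319)],.151))
print('jaw front edge',hf([(340,188),(298,330)],.065),'jaw back',hf([(298,172),(246,322)],.074))
print('blue',hf([(118,122),(193,147),(143,293),(66,272)],.040))
hold(); plan([*(H-Y*.033),.059],-17.5)
im,d=snap('side','s5')
cv2.imwrite('pics/s5c.png',cv2.resize(im[195:315,260:380],None,fx=5,fy=5,interpolation=cv2.INTER_CUBIC))
```

```text
block end then (TCP y -33.1,x -4.4) [[ 13.2  13.7]
 [-37.5  12.1]]
jaw front edge [[ 30.9  26.7]
 [-34.2  25.5]] jaw back [[ 29.7  46.6]
 [-39.5  48.2]]
blue [[ 33.7 128.1]
 [ 33.6  92.8]
 [-36.1  93.5]
 [-38.  128.6]]
tcp in holder mm -2.1 -27.9 58.4 F holder 0.2 -0.5 -1.2 t 6.3
turn [-0.03 -0.01  0.05] shift [-0.1   0.04 -0.01] tcp [ 0.4838 -0.0992  0.0584]
```

View pics/s5c.png

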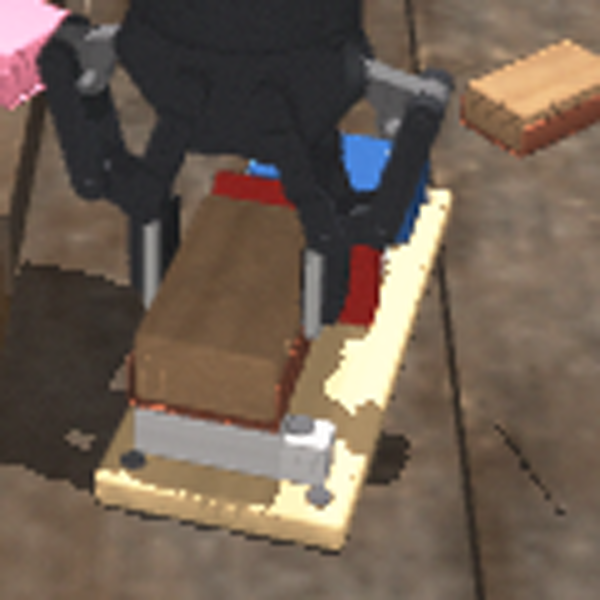

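The block is level in front of the lip with its bottom just above the stop. Its ends are parallel to the stop, and there is about 10 mm to the lip. Now I'll press the jaw back.

Call:
send_rows(increments=[{"dx":0.1,"dy":0.02,"dz":0,"ax":-0.03,"ay":-0.01,"az":0.05,"grip":-1},{"dx":0.1,"dy":0,"dz":0,"ax":0,"ay":0,"az":0,"grip":-1},{"dx":0.1,"dy":0,"dz":0,"ax":0,"ay":0,"az":0,"grip":-1},{"dx":0,"dy":0,"dz":0,"ax":0,"ay":0,"az":0,"grip":-1}], squeeze=90)

```text
t: 6.75
tool_pos: [0.4928, -0.0878, 0.063]
tcp_rot: [2.526, 1.852, 0.006]
contact_force: [-1.7, -4.3, 0.3]
grip_width: 0.562
finger_force: 98.4
```

```bash
python3 -c "
from h import *
hold(); plan([*(H+Y*.0075),.059],-17.5)"
```

```text
tcp in holder mm 3.0 -14.3 63.0 F holder -0.3 -4.6 0.3 t 6.75
turn [ 0.07  0.02 -0.  ] shift [ 0.44 -0.06  0.08] tcp [ 0.4928 -0.0878  0.063 ]
```

Call:
send_rows(increments=[{"dx":0.1,"dy":-0.03,"dz":0.02,"ax":0,"ay":0,"az":0,"grip":-1},{"dx":0.1,"dy":0,"dz":0.02,"ax":0,"ay":0,"az":0,"grip":-1},{"dx":0.12,"dy":0,"dz":0,"ax":0,"ay":0,"az":0,"grip":-1},{"dx":0.12,"dy":0,"dz":0,"ax":0,"ay":0,"az":0,"grip":-1},{"dx":0,"dy":0,"dz":0,"ax":0,"ay":0,"az":0,"grip":-1}])

```text
t: 7.25
tool_pos: [0.4987, -0.0675, 0.0615]
tcp_rot: [2.524, 1.85, 0.006]
contact_force: [-1.1, -6.6, 2.0]
grip_width: 0.564
finger_force: 98.7
```

Run:
```python
from h import *
hold()
im,d=snap('side','s6'); hold(); im2,_=snap('top','t6'); hold(); plan([*(H+Y*.0075),.023],-17.5)
a=cv2.resize(im[195:315,260:380],None,fx=4,fy=4,interpolation=cv2.INTER_CUBIC); b=cv2.resize(im2[180:260,315:395],(480,480),interpolation=cv2.INTER_CUBIC)
cv2.imwrite('pics/s6c.png',cv2.resize(np.hstack([a,b]),(800,400)))
```

```text
tcp in holder mm 2.5 6.9 61.5 F holder 0.9 -6.7 2.0 t 7.25
tcp in holder mm 2.5 6.7 61.5 F holder 0.9 -7.2 1.6 t 7.3
tcp in holder mm 2.5 6.6 61.5 F holder 1.6 -6.4 1.7 t 7.35
turn [ 0.08  0.02 -0.  ] shift [ 0.02 -0.05  0.77] tcp [ 0.4986 -0.0678  0.0615]
```

View pics/s6c.png

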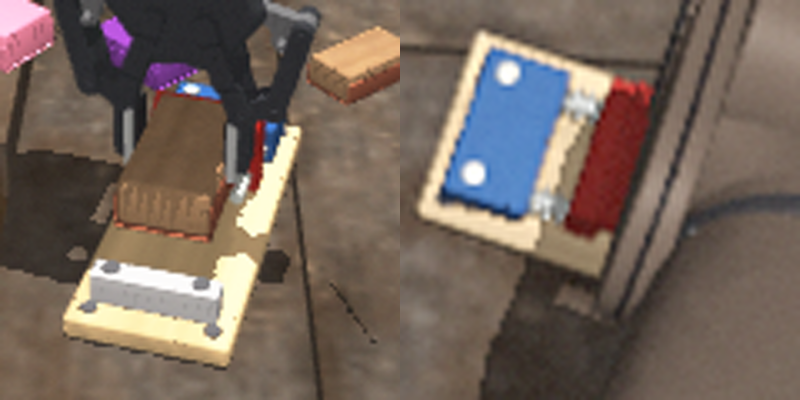

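The jaw is pressed back about 25 mm, and the 6.7–7 N push agrees with that. The block sits clear of the stop. I'll lower it now.

Call:
send_rows(increments=[{"dx":0.01,"dy":-0.03,"dz":0.1,"ax":0.04,"ay":0.01,"az":0,"grip":-1},{"dx":0,"dy":-0.03,"dz":0.12,"ax":0.03,"ay":0,"az":0,"grip":-1},{"dx":0,"dy":0,"dz":0.12,"ax":0,"ay":0,"az":0,"grip":-1},{"dx":0,"dy":0,"dz":0.12,"ax":0,"ay":0,"az":0,"grip":-1},{"dx":0,"dy":0,"dz":0.12,"ax":0,"ay":0,"az":0,"grip":-1},{"dx":0,"dy":0,"dz":0,"ax":0,"ay":0,"az":0,"grip":-1}])

```text
t: 7.95
tool_pos: [0.4956, -0.0665, 0.0318]
tcp_rot: [2.533, 1.855, -0.002]
contact_force: [-0.2, -7.2, -1.0]
grip_width: 0.562
finger_force: 98.5
```

Run:
```python
from h import *
hold(); plan([*(H+Y*.0075),.023],-17.5); print(r.sense()['torque'].round(2))
```

```text
tcp in holder mm -0.7 6.9 31.8 F holder 1.9 -6.9 -1.0 t 7.95
turn [ 0.    0.01 -0.01] shift [0.01 0.01 0.18] tcp [ 0.4956 -0.0665  0.0318]
[-1.1   0.07 -0.01]
```

Call:
send_rows(increments=[{"dx":0,"dy":0,"dz":0.05,"ax":0,"ay":0,"az":0,"grip":-1},{"dx":0,"dy":0,"dz":0.05,"ax":0,"ay":0,"az":0,"grip":-1},{"dx":0,"dy":0,"dz":0.05,"ax":0,"ay":0,"az":0,"grip":-1},{"dx":0,"dy":0,"dz":0,"ax":0,"ay":0,"az":0,"grip":-1}])

```text
t: 8.35
tool_pos: [0.4957, -0.0663, 0.0246]
tcp_rot: [2.533, 1.856, -0.001]
contact_force: [-0.7, -5.9, 0.9]
grip_width: 0.56
finger_force: 98.7
```

Run:
```python
from h import *
hold()
im,d=snap('side','s7'); hold(); print(r.sense()['torque'].round(2))
cv2.imwrite('pics/s7c.png',cv2.resize(im[195:305,260:380],None,fx=5,fy=5,interpolation=cv2.INTER_CUBIC))
```

```text
tcp in holder mm -0.6 7.2 24.6 F holder 1.0 -5.8 0.9 t 8.35
tcp in holder mm -0.6 7.2 24.6 F holder 1.3 -6.8 1.5 t 8.4
[-1.    0.14  0.04]
```

View pics/s7c.png

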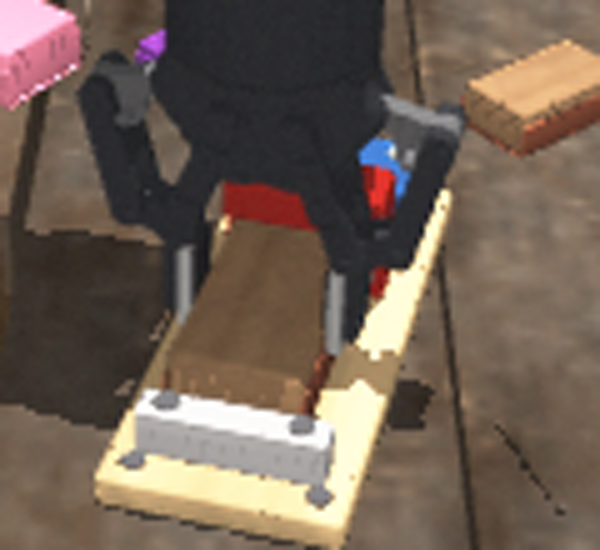

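The block is down behind the stop, with the lip at its far end, and it is centred across the bed. I've now viewed all 10 pictures, so the rest goes by numbers. I'll lower until the bed carries the block.

Call:
send_rows(increments=[{"dx":0,"dy":0,"dz":0.04,"ax":0,"ay":0,"az":0,"grip":-1},{"dx":0,"dy":0,"dz":0,"ax":0,"ay":0,"az":0,"grip":-1}])

```text
t: 8.6
tool_pos: [0.4958, -0.0663, 0.0227]
tcp_rot: [2.533, 1.856, -0.001]
contact_force: [-1.1, -5.9, 1.2]
grip_width: 0.565
finger_force: 98.8
```

```bash
python3 -c "
from h import *
hold(); print(r.sense()['torque'].round(2))"
```

```text
tcp in holder mm -0.6 7.2 22.7 F holder 0.7 -6.0 1.2 t 8.6
[-0.99  0.16  0.07]
```

Call:
send_rows(increments=[{"dx":0,"dy":0,"dz":0.04,"ax":0,"ay":0,"az":0,"grip":-1},{"dx":0,"dy":0,"dz":0.02,"ax":0,"ay":0,"az":0,"grip":-1},{"dx":0,"dy":0,"dz":0,"ax":0,"ay":0,"az":0,"grip":-1}])

```text
t: 8.9
tool_pos: [0.4959, -0.0663, 0.0224]
tcp_rot: [-2.534, -1.857, 0.004]
contact_force: [-11.4, -4.3, 20.1]
grip_width: 0.559
finger_force: 100.9
```

Run:
```python
from h import *
hold(); im,d=snap('side','s8'); print(r.sense()['torque'].round(2))
P=pts('side',d); e=P[...,:2]-H; hx=e@X; hy=e@Y; z=P[...,2]
m=(abs(hx)<.02)&(hy>-.036)&(hy<-.012)&(z>.02)&(z<.08); print('block top',m.sum(),np.polyfit(hy[m],z[m],1),np.median(z[m]))
m=(hy>-.055)&(hy<-.046)&(abs(hx)<.03)&(z>.024)&(z<.05);print('stop top',m.sum(),np.median(z[m]))
m=(abs(hx)>.03)&(abs(hx)<.045)&(hy>-.04)&(hy<.01)&(z<.03)&(z>0);print('bed',m.sum(),np.median(z[m]))
hold()
```

```text
tcp in holder mm -0.5 7.2 22.4 F holder -9.6 -7.6 20.1 t 8.9
[-0.65  1.38 -0.07]
block top 202 [0.03272464 0.04249667] 0.041793340661502906
stop top 114 0.034082391464261605
bed 177 0.013833777970040028
tcp in holder mm -0.5 7.2 22.4 F holder -8.0 -6.9 20.2 t 8.95
```

The bed now carries the block: it pushes back with 20 N and the block's top is at 42–43 mm. I'll ease off slightly, slide towards the stop, and check the jaw's position from the red pixels.

Call:
send_rows(increments=[{"dx":0,"dy":0,"dz":-0.02,"ax":0,"ay":0,"az":0,"grip":-1},{"dx":-0.04,"dy":0,"dz":0,"ax":0,"ay":0,"az":0,"grip":-1},{"dx":-0.04,"dy":0,"dz":0,"ax":0,"ay":0,"az":0,"grip":-1},{"dx":0,"dy":0,"dz":0,"ax":0,"ay":0,"az":0,"grip":-1}])

```text
t: 9.35
tool_pos: [0.4952, -0.0686, 0.0224]
tcp_rot: [-2.534, -1.856, -0.002]
contact_force: [-4.5, 0.9, 13.3]
grip_width: 0.558
finger_force: 100.0
```

```bash
cat >> h.py <<'E'
def jaw(tag):   # jaw travel from its rear upper edge, against the first picture
    out=[]
    for t in ('top0',tag):
        im=cv2.imread(f'pics/{t}.png'); P=pts('top',np.load(f'{t}.npy')); h,s,v=cv2.split(cv2.cvtColor(im,cv2.COLOR_BGR2HSV)); e=P[...,:2]-H; hx=e@X; hy=e@Y
        m=((h<8)|(h>172))&(s>150)&(v>60)&(abs(hx)<.04)&(hy>.01)&(hy<.11)&(P[...,2]>.03)
        out.append(np.percentile(hy[m],[90,95])*1e3); print(t,m.sum(),out[-1].round(1))
    print('travel',(out[1]-out[0]).round(1))
E
python3 - <<'E'
from h import *
hold(); snap('top','t9'); jaw('t6'); jaw('t9'); hold()
E
```

```text
tcp in holder mm -0.5 4.8 22.4 F holder -4.5 -0.5 13.3 t 9.35
top0 314 [46.3 47.3]
t6 292 [71.6 72.7]
travel [25.3 25.4]
top0 314 [46.3 47.3]
t9 187 [63.7 64.3]
travel [17.3 17.1]
tcp in holder mm -0.5 4.8 22.4 F holder -4.3 0.3 11.9 t 9.4
```

The jaw travel is 17 mm with the block's end at about 48 mm, so the jaw's wall is against the block and the lip is over it. I'll slide the last bit to the stop and let go.

Call:
send_rows(increments=[{"dx":-0.04,"dy":0,"dz":-0.01,"ax":0,"ay":0,"az":0,"grip":-1},{"dx":-0.02,"dy":0,"dz":0,"ax":0,"ay":0,"az":0,"grip":-1},{"dx":0,"dy":0,"dz":0,"ax":0,"ay":0,"az":0,"grip":-1},{"dx":0,"dy":0,"dz":0,"ax":0,"ay":0,"az":0,"grip":0.4},{"dx":0,"dy":0,"dz":0,"ax":0,"ay":0,"az":0,"grip":0.7},{"dx":0,"dy":0,"dz":0,"ax":0,"ay":0,"az":0,"grip":1},{"dx":0,"dy":0,"dz":0,"ax":0,"ay":0,"az":0,"grip":1},{"dx":0,"dy":0,"dz":0,"ax":0,"ay":0,"az":0,"grip":1},{"dx":0,"dy":0,"dz":0,"ax":0,"ay":0,"az":0,"grip":1}])

```text
t: 10.3
tool_pos: [0.4924, -0.0714, 0.0199]
tcp_rot: [-2.533, -1.854, 0.002]
contact_force: [-0.5, -0.6, 0.2]
grip_width: 0.997
finger_force: 0.0
```

```bash
python3 -c "
from h import *
hold(); print(r.sense()['grip_width'],r.sense()['finger_force'])
snap('top','t10'); jaw('t10')"
```

```text
tcp in holder mm -2.2 1.3 19.9 F holder -0.3 -0.7 0.2 t 10.3
0.997231347261794 0.0
top0 314 [46.3 47.3]
t10 186 [59.9 60.4]
travel [13.6 13.1]
```

The jaw has sprung to about 13.5 mm, where 14 mm is expected. I'll raise the arm straight up, move it clear and check.

Call:
send_rows(increments=[{"dx":0,"dy":0,"dz":-0.2,"ax":0,"ay":0,"az":0,"grip":1},{"dx":0,"dy":0,"dz":-0.4,"ax":0,"ay":0,"az":0,"grip":1},{"dx":0,"dy":0,"dz":-0.6,"ax":0,"ay":0,"az":0,"grip":1},{"dx":0,"dy":0,"dz":-0.6,"ax":0,"ay":0,"az":0,"grip":1},{"dx":0,"dy":0,"dz":-0.6,"ax":0,"ay":0,"az":0,"grip":1},{"dx":-0.5,"dy":0,"dz":-0.4,"ax":0,"ay":0,"az":0,"grip":1},{"dx":-0.6,"dy":0,"dz":0,"ax":0,"ay":0,"az":0,"grip":1},{"dx":-0.6,"dy":0,"dz":0,"ax":0,"ay":0,"az":0,"grip":1},{"dx":-0.6,"dy":0,"dz":0,"ax":0,"ay":0,"az":0,"grip":1},{"dx":-0.6,"dy":0,"dz":0,"ax":0,"ay":0,"az":0,"grip":1},{"dx":0,"dy":0,"dz":0,"ax":0,"ay":0,"az":0,"grip":1}])

```text
t: 11.45
tool_pos: [0.4485, -0.2126, 0.1611]
tcp_rot: [-2.538, -1.851, 0.002]
contact_force: [0.1, 0.5, -0.5]
grip_width: 0.996
finger_force: 0.0
```

Run:
```python
from h import *
hold(); im,d=snap('top','t11'); jaw('t11')
P=pts('top',d); e=P[...,:2]-H; hx=e@X; hy=e@Y; z=P[...,2]
m=(abs(hx)<.045)&(hy>-.044)&(hy<.03)&(z>.034)&(z<.055); Q=np.c_[hx[m],hy[m]]*1e3
A=np.c_[hx[m],hy[m],np.ones(m.sum())]; print('block top n',m.sum(),'x',np.percentile(Q[:,0],[1,50,99]).round(1),'y',np.percentile(Q[:,1],[1,99]).round(1),'plane',np.linalg.lstsq(A,z[m],rcond=None)[0].round(4),np.median(z[m]).round(4))
print(cv2.minAreaRect(Q.astype(np.float32)))
```

```text
tcp in holder mm -1.8 -146.6 161.1 F holder -0.1 0.5 -0.5 t 11.45
top0 314 [46.3 47.3]
t11 317 [59.1 60.3]
travel [12.8 13. ]
block top n 751 x [-29.1  -5.2  20. ] y [-43.4  29.3] plane [ 0.0031 -0.003   0.0407] 0.0407
((-4.763465881347656, -6.962310791015625), (73.7028579711914, 50.491546630859375), 89.3240966796875)
```

```bash
python3 -c "
from workcell import r
print(r.finish_job())"
```

```text
the job is handed in; nothing more can be done
None
```

The block is in the spring holder, flat on the bed and against the stop, about 5 mm or less off centre, with the jaw sprung back to about 13 mm (14 mm expected) and its lip over the block's end; the arm is clear and the job was handed in at about 11.5 s.

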